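Open the child-resistant solvent bottle

TASK

Open the solvent bottle in the bench holder: push its child-resistant cap down against its spring, firmly but without crushing its seal, and keep it down while you turn it counter-clockwise (seen from above) until you feel it stop; do not force it further. Then lift the cap straight off and set it gently in the steel dish, open side down. Keep the bottle seated in its holder, and leave the jar, carton, tape roll and meter where they are.

Things in the scene. Friction and masses are not known exactly. Their poses are not given: they have to be found in the camera images.
- bottle_holder: Dark steel plate, 120x120x6 mm, fixed to the bench, with four aluminium walls that form a square well (67 mm inside, 6 mm walls, tops 38 mm above the bench). Origin: centre of the underside. z up, x and y along the plate's edges.
- solvent_bottle: Loose white square bottle, 64x64 mm, 0.25 to 0.5 kg, standing in the well with 1.5 mm play at each side; the well keeps it from turning. White and orange label bands. Shoulder from 86 to 100 mm above its origin, then a round neck (30 mm diameter) up to 127 mm, with three lugs under the cap. Origin: centre of its underside, 6 mm above the bench. z up.
- neck_top (a point): Centre of the bottle's mouth, 127 mm above its origin; axes as the bottle's. Lugs and bumps lock the inner cap until it is 5 mm down (16 N); at 5.5 mm (17.5 N) it is hard down. Kept down, it turns counter-clockwise about 0.85 rad to a solid stop, and there lifts off freely (released from 0.7 rad on). Not released, it lifts the bottle. Forced against lugs or stop (over 65 N in all) it cracks.
- solvent_cap: Two-piece push-and-turn cap, 110 g: orange ribbed outer shell (49 mm diameter, 28 mm high, two white curved arrows on top) riding on a white inner cap, which has this pose. Origin: centre of the inner cap's open underside; z up. Closed: 108.5 mm above the bottle's origin, x axis within 0.15 rad of the bottle's. The shell's skirt may start anywhere from 3.5 to 11 mm above the origin.
- cap_liner: Blue sealing disc, 29 mm across, 2.5 mm thick, sprung inside the cap; it bears on the bottle's mouth. Origin: centre of its underside, 18.5 mm above the cap's origin when closed. The shell slides down (1.2 N) until it meets the inner cap, its skirt then 3 mm above the cap's origin; from there the spring answers with 4 N plus 2.4 N per mm. The seal is crushed above 28 N.
- cap_dish: Loose round shallow stainless dish, 250 g, 128 mm across the rim, 10 mm high; flat inner floor 110 mm across, 2.5 mm above its origin. Origin: centre of the underside.
- peg_jar: Bystander: clear jar of white pegs, 57 mm across, 46 mm high. Origin: centre of the underside.
- small_box: Bystander: brown carton 60x91x45 mm. Origin: centre of the underside.
- tape_roll: Bystander: lying roll of beige tape, 77 mm across, 19 mm high. Origin: centre of the underside.
- the_hand_tester: Bystander: grey hand-held meter, 104x58x31 mm. Origin: centre of the underside.
Not all that is in view belongs to the job. Of the things like the solvent_cap, leave any that is green; of the rest the smaller one is meant.

How it is judged:
By the outcome, as a careful person would: the job done as asked, in the order asked, and still so for the second after the job is handed in, with the robot touching nothing.
It also fails if it takes over 72 s, if anything falls off the work surface, if the arm or the gripper's body presses on something with over 40 N, if the wrist force passes 120 N, or if a joint passes its speed limit or range.

ROBOT

A 7-joint arm with a two-finger parallel gripper is mounted at the origin on a cart in front of the work surface, level with it; the furniture and walls round the work are solid. World frame = base frame: x ahead of the robot, y to its left, z up, the work surface at z = 0. Lengths are in m, angles in rad, forces in N, time in s.
With the tool pointing down it reaches from about 0.425 to 0.925 m from the base axis. Payload 6.8 kg.
Tool frame: the origin (TCP) lies at the very end of the fingers, on their centre line; the grasp point (between the pads) lies 19 mm behind it; z points along the fingers, y is the line along which they close (so a half turn about z gives the same grasp; the last joint's range is limited). The gripper opens to 85 mm and grips with 20 to 120 N. Pads are 22 mm wide; open, the fingers measure 114 mm over their backs; the gripper's body (76 mm by 85 mm) begins 54 mm behind the grasp point. The pads swing forward as they close: fully open they stand 13 mm farther back than shut.
Start: joints at [-1.221, 0.477, 0.022, 1.555, -0.011, 1.109, -0.083], TCP at [0.298, 0.606, 0.231] pointing down, gripper open.
Joint ranges: [-2.96, 2.96], [-0.34, 2.1], [-1.41, 1.46], [0.24, 2.44], [-1.37, 4.51], [0.17, 1.92], [-2.96, 2.96]. Speed limits (rad/s): [2.39, 2.39, 3.14, 3.14, 3.14, 3.14, 3.14].

INTERFACE

Orientations are given as a unit quaternion [w, x, y, z].
In Python, from station import bot gives the robot as it stands. The module is installed in compiled form; this text tells all that it offers.
- The arm moves only by the shell command python3 -m jog 'ROWS' [OPENING] [FORCE]. ROWS is JSON, a list of rows, each a list of 4 numbers: the shift along the tool's x, y, z in cm, then the turn about the tool's z in rad. In form: [[x, y, z, spin], ...]. A call has 1 to 20 rows; each row is the pose to reach, as a shift and turn from the pose commanded when the call began, along the tool's axes at that moment; what a row does not reach only later rows make up. A row lasts 1/12 s, in which the tool goes at most 41.7 mm and 7.16 degrees, less where a joint would pass 70% of its speed; a pose out of reach is approached as far as the arm can. A call with a gripper value outside its range is refused whole. OPENING is the closure, from -1 (fully open) to 1 (shut), set as the call begins (- or left out, the last holds). The fingers move at their own pace and stop on an object; FORCE is the grip in N (left out, the last holds). Time passes only in rows, so rows that repeat a pose let the fingers close. It gives the time, the measured TCP pose, the force, the opening and the grip force at its end, in the units of the state.
- bot.get_obs(): the state, without advancing time (a new reading comes with each control period).
- bot.read_camera(name): name is "side" or "top" or "wrist"; returns a dict with "pixels" (420x560x3 uint8, red, green, blue), "depth" (420x560 float32, m along the optical axis (not along the pixel's ray), 0 where there is no reading), "fovy" (degrees; the focal length in pixels is half the picture's height over the tangent of half this angle, whatever the lens; pixels are square), "cx", "cy" (the principal point, pixels), "distortion" ([k1, k2, p1, p2, k3] as OpenCV has them; the pictures are not rectified), "pose" (4x4, takes a point from camera to world coordinates). Camera axes: x right, y down, z forward; pixel columns grow to the right and rows downward; lengths in m; the calibration is good to about 2 mm. A picture is of the moment at which its call begins.
- bot.hand_in(): hands the job in; it is judged then, once.
The state is a dict: "t": time; "q": joint angles; "joint_vel": joint speeds; "joint_torque": joint torques, N m; "eef_pos": TCP position; "tool_rot": TCP orientation; "contact_force": force on the tool from outside, world axes, zero at the start; "torque": the same for the moment, N m; "gripper_width": opening from 0.0 (shut) to 1.0 (fully open); "grasp_force": force on a finger pad.
Only numpy, scipy, OpenCV 4.12 (cv2) and the standard library are available. Lean on these libraries where they do the work, as an engineer would, in place of code of your own. Each camera call takes 0.05 s, during which the arm holds its last target. There are 200 camera calls.

## Working session

There is one attempt and no reset: what is moved stays moved. The work goes in short steps, Python scripts to look and compute and a shell command to move; the robot and the scene stay as the last step left them, time stands still between calls to the robot, and variables do not carry over. Pictures are saved under pics/ and viewed, at most 10 in all, crops included, and the job is handed in when it is done.

```bash
mkdir -p pics; cat > h.py <<'E'
import numpy as np, cv2
from station import bot
def cam(n):
    c=bot.read_camera(n); c['pose']=np.array(c['pose']); h=c['pixels'].shape[0]
    f=h/2/np.tan(np.radians(c['fovy'])/2)
    c['K']=np.array([[f,0,c['cx']],[0,f,c['cy']],[0,0,1]]); c['D']=np.array(c['distortion'],float); return c
def ray(c,uv):
    p=cv2.undistortPoints(np.array(uv,float).reshape(-1,1,2),c['K'],c['D']).reshape(-1,2)
    d=np.c_[p,np.ones(len(p))]@c['pose'][:3,:3].T
    return c['pose'][:3,3],d
def onz(c,uv,z):
    o,d=ray(c,uv); return o+d*((z-o[2])/d[:,2])[:,None]
def cloud(c):
    h,w=c['depth'].shape; v,u=np.mgrid[:h,:w]
    o,d=ray(c,np.c_[u.ravel(),v.ravel()]); z=c['depth'].ravel()
    return (o+d*z[:,None]).reshape(h,w,3), c['depth']>0
def save(n,im): cv2.imwrite('pics/'+n,cv2.cvtColor(im,cv2.COLOR_RGB2BGR))
def tri(c1,p1,c2,p2):
    o1,d1=ray(c1,[p1]);o2,d2=ray(c2,[p2]);d1=d1[0];d2=d2[0]
    s=np.linalg.lstsq(np.c_[d1,-d2],o2-o1,rcond=None)[0]
    a=o1+d1*s[0];b=o2+d2*s[1]; return (a+b)/2,np.linalg.norm(a-b)
E
python3 - <<'E'
from h import *
for n in('top','side','wrist'):
    c=cam(n); save(n+'0.png',c['pixels']); print(n,c['fovy'],c['cx'],c['cy'],c['D'],c['pose'].round(3).tolist(),(c['depth']>0).mean())
o=bot.get_obs(); print({k:np.round(v,3).tolist() for k,v in o.items()})
E
```

```text
top 54.97646808029684 280.30120906770696 204.98011880780905 [-0.08285187  0.          0.          0.          0.        ] [[0.015, -0.998, 0.068, 0.506], [-0.999, -0.017, -0.027, 0.034], [0.028, -0.067, -0.997, 0.967], [0.0, 0.0, 0.0, 1.0]] 0.9959778911564626
side 55.492376405772305 282.05228591564855 208.3614477548714 [-0.1169985  0.         0.         0.         0.       ] [[0.944, -0.183, 0.276, 0.281], [-0.33, -0.568, 0.754, -0.776], [0.019, -0.803, -0.596, 0.758], [0.0, 0.0, 0.0, 1.0]] 0.9959056122448979
wrist 59.352500149341964 282.3096952791674 208.34840101010894 [-0.07308162  0.          0.          0.          0.        ] [[0.442, 0.85, 0.287, 0.223], [0.897, -0.418, -0.143, 0.64], [-0.001, 0.321, -0.947, 0.374], [0.0, 0.0, 0.0, 1.0]] 0.9962372448979592
{'t': 0.15, 'q': [-1.221, 0.478, 0.022, 1.556, -0.011, 1.109, -0.083], 'joint_vel': [0.0, -0.003, 0.0, -0.004, 0.001, 0.001, 0.001], 'joint_torque': [0.003, -59.692, 1.61, -28.149, 0.013, 0.007, 0.0], 'eef_pos': [0.298, 0.605, 0.231], 'tool_rot': [-0.0, 0.227, 0.974, -0.001], 'contact_force': [-0.429, -0.931, -0.377], 'torque': [-0.051, 0.01, 0.036], 'grasp_force': 0.0, 'gripper_width': 1.0}
```

View pics/top0.png

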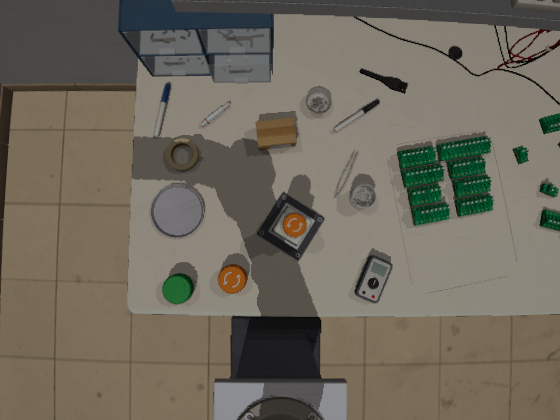

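View pics/side0.png

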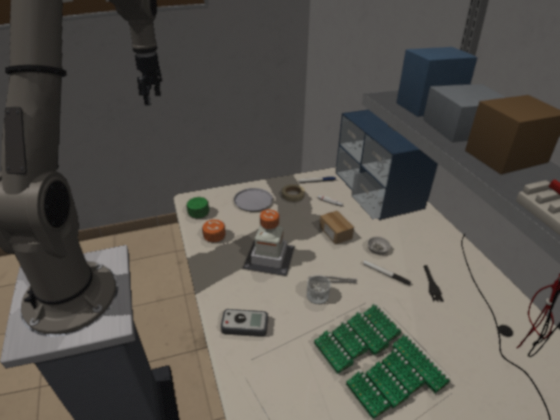

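The top view shows the holder with the bottle and its orange cap at (294,226), a dish at (178,210), the tape at (182,154), the carton at (277,133), jars at (362,196) and (318,101), and the meter at (373,279). The side view agrees: capped bottle at (270,220), dish at (253,199).
Candidates for the cap are orange on the bottle at (294,226), orange loose at (232,279) and green at (177,289). The one on the bottle fits: it is not green and it sits on the bottle in the holder. I still have to check that it is the smaller orange one.

```bash
cat > m.py <<'E'
from h import *
t=cam('top');s=cam('side')
def orange(c):
    hsv=cv2.cvtColor(c['pixels'],cv2.COLOR_RGB2HSV)
    m=cv2.inRange(hsv,(3,170,90),(16,255,255)); m=cv2.morphologyEx(m,cv2.MORPH_CLOSE,np.ones((7,7)))
    n,l,st,ce=cv2.connectedComponentsWithStats(m)
    return [(st[i],ce[i],l==i) for i in range(1,n) if st[i][4]>120]
for c,nm in((t,'top'),(s,'side')):
    P,ok=cloud(c)
    for st,ce,m in orange(c):
        p=P[m&ok]; zt=np.percentile(p[:,2],90); q=p[p[:,2]>zt-.004]
        cn=cv2.findContours(m.astype(np.uint8),0,2)[0][0]
        tp=onz(c,cn.reshape(-1,2),zt); (x,y),r=cv2.minEnclosingCircle(tp[:,:2].astype(np.float32)*1000)
        print(nm,st,ce.round(1),'ztop',zt.round(4),'pts',q.mean(0).round(4),'ext',np.ptp(q,axis=0).round(4),'circ',x,y,2*r)
# dish by depth
P,ok=cloud(t)
for nm,(u,v),R in(('dish',(178,210),32),('tape',(182,154),22),('carton',(277,133),26),('jar1',(362,196),16),('jar2',(318,101),16),('meter',(373,279),28),('holder',(291,226),36),('green',(177,289),20)):
    sub=P[v-R:v+R,u-R:u+R].reshape(-1,3); q=sub[sub[:,2]>.006]
    print(nm,q.mean(0).round(3),q.min(0).round(3),q.max(0).round(3))
print('table',np.median(P[150:200,520:550,2]), np.median(P[290:305,300:340,2]))
a=cv2.resize(t['pixels'][180:320,140:340],None,fx=4,fy=4,interpolation=cv2.INTER_CUBIC); save('crop1.png',a)
E
python3 m.py
```

```text
top [283 213  23  24 418] [294.  224.5] ztop 0.1499 pts [ 0.5233 -0.0169  0.1483] ext [0.0448 0.045  0.0064] circ 522.5891723632812 -16.20330047607422 47.22537612915039
top [218 266  29  28 596] [231.7 279.1] ztop 0.0423 pts [0.3983 0.1174 0.0406] ext [0.0593 0.0617 0.0059] circ 399.00201416015625 116.26290130615234 63.94755935668945
side [261 212  17  10 130] [268.7 216.8] ztop 0.1499 pts [ 0.5203 -0.0278  0.1484] ext [0.0415 0.0385 0.0056] circ 519.8992309570312 -28.15827178955078 44.99859619140625
side [204 223  19  12 182] [212.7 228.3] ztop 0.0419 pts [0.3961 0.1052 0.0403] ext [0.0527 0.0464 0.0066] circ 395.9479064941406 103.75606536865234 59.136749267578125
dish [0.548 0.247 0.063] [0.491 0.034 0.006] [0.615 0.316 0.967]
tape [0.686 0.242 0.028] [0.506 0.034 0.006] [0.727 0.283 0.967]
carton [0.734 0.022 0.053] [ 0.506 -0.026  0.007] [0.774 0.069 0.967]
jar1 [ 0.592 -0.184  0.038] [ 0.506 -0.212  0.006] [0.635 0.034 0.967]
jar2 [ 0.824 -0.08   0.034] [ 0.506 -0.111  0.006] [0.857 0.034 0.967]
meter [ 0.402 -0.209  0.035] [ 0.343 -0.259  0.006] [0.506 0.034 0.967]
holder [ 0.522 -0.014  0.085] [ 0.444 -0.095  0.006] [0.603 0.058 0.967]
green [0.376 0.239 0.044] [0.339 0.034 0.006] [0.506 0.276 0.967]
table -0.00126171364182176 -0.0008612287060363877
```

View pics/crop1.png

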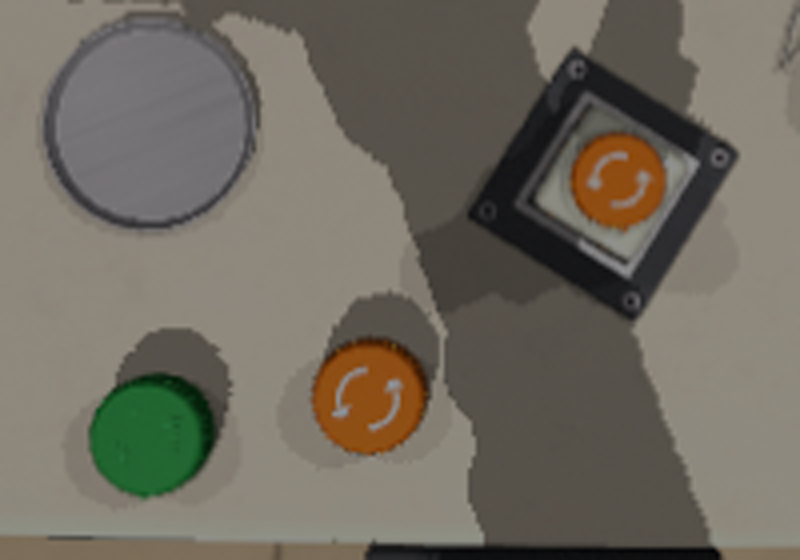

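The enlarged crop shows the bottle's cap (crop 618,180) at about 47 mm and the loose orange one (370,398) at about 62 mm, with the green one at (150,435). So the target is the smaller orange cap, on the bottle, with its top at about z = 0.150. I'll pass over the dish first for a wrist look, then go to the cap.

```bash
python3 -m jog '[[-3.5,-1.9,-0.3,0],[-7,-3.8,-0.6,0],[-10.5,-5.7,-0.9,0],[-14,-7.6,-1.2,0],[-17.5,-9.5,-1.5,0],[-21,-11.4,-1.8,0],[-24.5,-13.2,-2.1,0],[-28,-15.1,-2.4,0],[-31.5,-17,-2.7,0],[-35,-18.9,-3,0],[-38.3,-20.7,-3,0],[-38.3,-20.7,-3,0],[-38.3,-20.7,-3,0],[-38.3,-20.7,-3,0]]' -1 60
python3 - <<'E'
from h import *
c=cam('wrist'); save('w1.png',c['pixels']); print(c['pose'].round(3).tolist()); np.save('/tmp/x.npy',0)
P,ok=cloud(c); print(P[210,280],P[50,50],bot.get_obs()['q'])
import pickle; pickle.dump(c,open('w1.pkl','wb'))
E
```

```text
t: 1.42
eef_pos: [0.55, 0.2511, 0.2611]
tool_rot: [-0.0, 0.227, 0.974, 0.0]
contact_force: [-0.0, 0.8, 0.3]
gripper_width: 0.999
grasp_force: 0.0
[[0.442, 0.85, 0.287, 0.475], [0.897, -0.419, -0.141, 0.286], [0.001, 0.32, -0.947, 0.405], [0.0, 0.0, 0.0, 1.0]]
[0.59714354 0.22342703 0.0048424 ] [0.33194513 0.08455186 0.00123107] [-0.66014347  0.33552437  0.16388302  1.70604678 -0.06126721  1.10537013
  0.63728376]
```

View pics/w1.png

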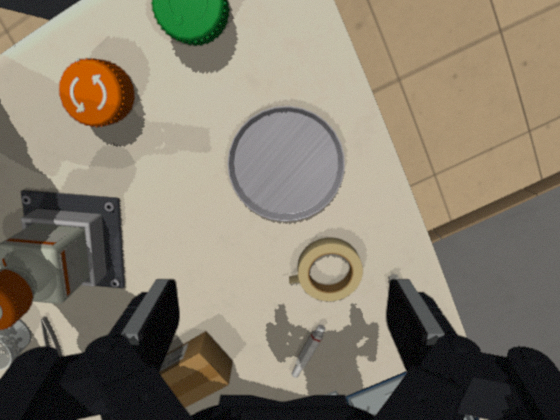

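The wrist picture shows the dish at (287,164), the tape at (329,269), the loose orange cap at (97,92) and the bottle cap at the left edge, (10,298). Next I'll measure the dish, then go over the cap, winding the wrist back for the turn.

```bash
cat > dish.py <<'E'
from h import *
import pickle
def fit(c,uv,R):
    P,ok=cloud(c); hsv=cv2.cvtColor(c['pixels'],cv2.COLOR_RGB2HSV).astype(int)
    px=c['pixels'].astype(int); m=((px[...,2]-px[...,0])>-2)&(hsv[...,2]>60)
    h=np.zeros(m.shape,np.uint8); h[m]=255; w=np.zeros_like(h); cv2.circle(w,uv,R,255,-1); h&=w
    h=cv2.morphologyEx(h,cv2.MORPH_OPEN,np.ones((5,5)))
    cn=max(cv2.findContours(h,0,2)[0],key=cv2.contourArea); cn=cv2.convexHull(cn)
    e=cv2.fitEllipse(cn); pts=onz(c,cn.reshape(-1,2).astype(float),.006); (x,y),r=cv2.minEnclosingCircle(pts[:,:2].astype(np.float32)*1000)
    u,v=map(int,uv); pp=P[v-8:v+8,u-8:u+8].reshape(-1,3)
    print('ell',np.round(e[0],1),np.round(e[1],1),'world',x,y,2*r,'floor z',np.median(pp[:,2]))
    return e[0]
t=cam('top'); w=pickle.load(open('w1.pkl','rb'))
a=fit(t,(178,210),32); b=fit(w,(287,164),66); print(tri(t,a,w,b))
E
python3 dish.py
python3 -m jog '[[-1,-2.6,0,0.12],[-2,-5.2,0,0.24],[-3,-7.8,0,0.36],[-4,-10.4,0,0.48],[-5,-13,0,0.6],[-6,-15.6,0,0.72],[-7,-18.2,0,0.84],[-8,-20.8,0,0.96],[-8.7,-23.4,0,1.08],[-9.35,-25.2,0,1.2],[-9.35,-25.2,0,1.32],[-9.35,-25.2,0,1.4],[-9.35,-25.2,0,1.4],[-9.35,-25.2,0,1.4]]'
python3 - <<'E'
from h import *
c=cam('wrist'); save('w2.png',c['pixels'])
import pickle; pickle.dump(c,open('w2.pkl','wb')); print(bot.get_obs()['q'].round(3) if hasattr(bot.get_obs()['q'],'round') else bot.get_obs()['q'], bot.get_obs()['contact_force'],bot.get_obs()['tool_rot'])
E
```

```text
ell [177.2 210.7] [50.5 51.9] world 553.9514770507812 254.3728790283203 124.39485931396484 floor z 0.002264804327841985
ell [281.6 133.2] [51.2 65.4] world 517.3662719726562 263.0345153808594 70.70050048828125 floor z 0.0036197504434954952
(array([ 0.54158347,  0.26354683, -0.05395523]), np.float64(0.031258321605039566))
t: 2.68
eef_pos: [0.5228, -0.0153, 0.2612]
tool_rot: [-0.0, 0.799, 0.601, 0.0]
contact_force: [-0.6, 0.2, 0.2]
gripper_width: 1.0
grasp_force: 0.0
[-0.525  0.205  0.509  1.908 -0.115  1.057 -0.25 ] [-0.27905746  0.19467922 -0.60956069] [-1.37667608e-04  7.99385410e-01  6.00818564e-01  3.42273510e-05]
```

View pics/w2.png

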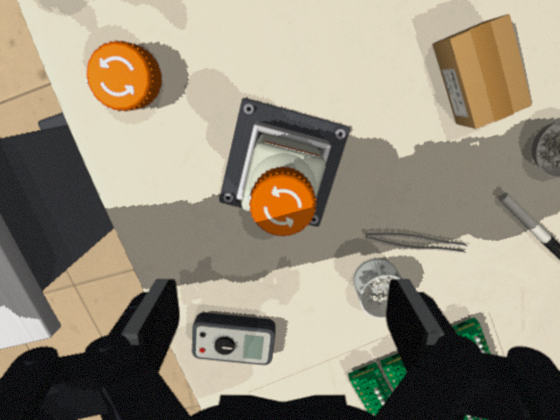

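The wrist picture shows the cap centred at about (283,202) with its arrows upright, and the holder plate behind it. Next is the cap's precise centre and height from two views, and a better dish fit.

```bash
cat > cap.py <<'E'
from h import *
import pickle
def top(c):
    hsv=cv2.cvtColor(c['pixels'],cv2.COLOR_RGB2HSV); P,ok=cloud(c)
    m=cv2.inRange(hsv,(3,150,70),(18,255,255)); m=cv2.morphologyEx(m,cv2.MORPH_CLOSE,np.ones((9,9)))
    m=(m>0)&(P[...,2]>.1)&(P[...,2]<.2)
    zt=np.median(P[...,2][m]); f=m&(abs(P[...,2]-zt)<.003)
    f=f.astype(np.uint8); cn=max(cv2.findContours(f,0,2)[0],key=cv2.contourArea); cn=cv2.convexHull(cn)
    e=cv2.fitEllipse(cn); (x,y),r=cv2.minEnclosingCircle(onz(c,cn.reshape(-1,2).astype(float),zt)[:,:2].astype(np.float32)*1000)
    print('zt',zt,'ell',np.round(e[0],1),np.round(e[1],1),'circ',x,y,2*r); return e[0]
t=cam('top'); w=pickle.load(open('w2.pkl','rb')); print(tri(t,top(t),w,top(w)))
w=pickle.load(open('w1.pkl','rb'))
def dish(c,uv,R):
    hsv=cv2.cvtColor(c['pixels'],cv2.COLOR_RGB2HSV).astype(int)
    L=cv2.cvtColor(c['pixels'],cv2.COLOR_RGB2LAB).astype(int)
    u,v=map(int,uv); b0=np.median(L[v-8:v+8,u-8:u+8,2]); m=(L[...,2]<b0+4).astype(np.uint8)
    z=np.zeros_like(m); cv2.circle(z,uv,R,1,-1); m&=z; m=cv2.morphologyEx(m,cv2.MORPH_OPEN,np.ones((5,5)))
    cn=cv2.convexHull(max(cv2.findContours(m,0,2)[0],key=cv2.contourArea)); e=cv2.fitEllipse(cn)
    (x,y),r=cv2.minEnclosingCircle(onz(c,cn.reshape(-1,2).astype(float),.008)[:,:2].astype(np.float32)*1000)
    print('dish b0',b0,np.round(e[0],1),np.round(e[1],1),x,y,2*r); return e[0]
print(tri(t,dish(t,(178,210),32),w,dish(w,(287,164),66)))
E
python3 cap.py
```

```text
return _methods._mean(a, axis=axis, dtype=dtype,
  ret = ret.dtype.type(ret / rcount)
Traceback (most recent call last):
  File "cap.py", line 11, in <module>
    t=cam('top'); w=pickle.load(open('w2.pkl','rb')); print(tri(t,top(t),w,top(w)))
                                                                  ~~~^^^
  File "cap.py", line 8, in top
    f=f.astype(np.uint8); cn=max(cv2.findContours(f,0,2)[0],key=cv2.contourArea); cn=cv2.convexHull(cn)
                             ~~~^^^^^^^^^^^^^^^^^^^^^^^^^^^^^^^^^^^^^^^^^^^^^^^^
ValueError: max() iterable argument is empty
```

```bash
python3 - <<'E'
s=open('cap.py').read()
s=s.replace("t=cam('top');","t=cam('top'); t['pixels']=cv2.cvtColor(cv2.imread('pics/top0.png'),cv2.COLOR_BGR2RGB); ")
s=s.replace("print(tri(t,top(t),w,top(w)))","a=top(w); b=np.array([294.8,225.0]); print(tri(t,b,w,a))\nS=cam('side'); print('side');tt=top(S); print(tri(S,tt,w,a))")
open('cap.py','w').write(s)
E
python3 cap.py
```

```text
zt 0.14984847166751383 ell [282.3 204.1] [62.  65.5] circ 522.1318359375 -17.209562301635742 48.66299819946289
(array([ 0.52177952, -0.01832972,  0.14570877]), np.float64(0.00015923083102682852))
side
zt 0.14765134824358106 ell [269.  215.9] [11.6 17.1] circ 521.5016479492188 -24.469253540039062 50.64397430419922
(array([ 0.52246624, -0.01920435,  0.14374234]), np.float64(0.001957993876816369))
dish b0 127.0 [176.8 210.5] [52.9 53.7] 554.3727416992188 254.38690185546875 128.08868408203125
dish b0 127.0 [285.7 163.4] [114.8 116.2] 553.2857666015625 252.14720153808594 128.5542755126953
(array([0.55267888, 0.25382715, 0.00573244]), np.float64(0.0032553695708340217))
```

Cap: centre (0.522, -0.017), top at 0.1495, diameter 48.7 (given 49), so the skirt starts at about 0.1215. Dish: (0.5535, 0.2535), diameter 128.5 (given 128). Both agree with the text. I'll descend and grip.

```bash
python3 -m jog '[[-0.2,0,3,0],[-0.2,0,6,0],[-0.2,0,9,0],[-0.2,0,11,0],[-0.2,0,12.5,0],[-0.2,0,13.5,0],[-0.2,0,14.1,0],[-0.2,0,14.1,0],[-0.2,0,14.1,0]]' -1 70
python3 -m jog '[[0,0,0,0],[0,0,0,0],[0,0,0,0],[0,0,0,0],[0,0,0,0],[0,0,0,0],[0,0,0,0],[0,0,0,0],[0,0,0,0],[0,0,0,0]]' 1 70
python3 -c "
from station import bot;o=bot.get_obs();print(o)"
```

```text
t: 3.63
eef_pos: [0.5228, -0.0187, 0.1208]
tool_rot: [0.0, 0.801, 0.599, 0.0]
contact_force: [-0.5, -1.0, -0.0]
gripper_width: 1.0
grasp_force: 0.0
t: 4.47
eef_pos: [0.5224, -0.0186, 0.1203]
tool_rot: [-0.0, 0.801, 0.599, 0.0]
contact_force: [-0.6, 1.4, 1.4]
gripper_width: 0.551
grasp_force: 71.6
{'t': 4.4667, 'q': array([-0.44651243,  0.39735421,  0.45071923,  2.04255326, -0.24914954,
        0.75339234, -0.13024118]), 'joint_vel': array([-3.11215110e-04,  9.40041769e-05, -3.77564093e-04, -1.72919949e-04,
       -3.76669083e-04, -3.01487479e-04, -6.33999830e-05]), 'joint_torque': array([ 5.36626931e-01, -4.27011502e+01,  6.16686478e+00, -2.06699753e+01,
        1.98895074e-01, -9.79127130e-02, -1.91205199e-02]), 'eef_pos': array([ 0.52240343, -0.01862856,  0.12031231]), 'tool_rot': array([-2.38372751e-05,  8.00938693e-01,  5.98746361e-01,  6.81471033e-05]), 'contact_force': array([-0.60912111,  1.37872152,  1.43059603]), 'torque': array([0.24390936, 0.02607212, 0.0324009 ]), 'grasp_force': 71.58499538898468, 'gripper_width': 0.5510623810167925}
```

Gripped: 0.55 of 85 mm is about 47 mm, close to the cap's diameter. Now I'll press down in steps, reading the force each time.

```bash
for i in 1; do python3 -m jog '[[0,0,0.1,0],[0,0,0.2,0],[0,0,0.3,0],[0,0,0.4,0],[0,0,0.4,0],[0,0,0.4,0]]' | sed -n '1,2p;4p'
python3 -m jog '[[0,0,0.05,0],[0,0,0.1,0],[0,0,0.15,0],[0,0,0.2,0],[0,0,0.2,0],[0,0,0.2,0]]' | sed -n '1,2p;4p'
python3 -m jog '[[0,0,0.05,0],[0,0,0.1,0],[0,0,0.1,0],[0,0,0.1,0]]' | sed -n '1,2p;4p'; done
```

```text
t: 4.97
eef_pos: [0.5225, -0.0187, 0.1167]
contact_force: [-2.1, 0.6, 8.0]
t: 5.47
eef_pos: [0.5227, -0.0187, 0.1151]
contact_force: [-3.6, 1.1, 12.1]
t: 5.8
eef_pos: [0.5227, -0.0187, 0.1143]
contact_force: [-4.6, 1.4, 13.2]
```

```bash
python3 -m jog '[[0,0,0.05,0],[0,0,0.1,0],[0,0,0.1,0],[0,0,0.1,0],[0,0,0.1,0]]' | sed -n '1,2p;4p'
python3 -m jog '[[0,0,0.05,0],[0,0,0.1,0],[0,0,0.1,0],[0,0,0.1,0],[0,0,0.1,0]]' | sed -n '1,2p;4p'
python3 -c "
from station import bot;o=bot.get_obs();print(o['contact_force'],o['torque'])"
```

```text
t: 6.22
eef_pos: [0.5228, -0.0187, 0.1135]
contact_force: [-3.9, 1.4, 16.0]
t: 6.63
eef_pos: [0.5229, -0.0187, 0.1128]
contact_force: [-4.8, 1.4, 18.9]
[-4.77188988  1.42207567 18.8590487 ] [0.36411121 1.21892586 0.01290299]
```

```bash
python3 -m jog '[[0,0,0.05,0],[0,0,0.05,0],[0,0,0.05,0],[0,0,0.05,0]]' | sed -n '1,2p;4p'
python3 -c "
from station import bot;o=bot.get_obs();print(o['contact_force'],o['torque'])"
```

```text
t: 6.97
eef_pos: [0.523, -0.0187, 0.1127]
contact_force: [-6.6, 2.1, 23.5]
[-6.63441563  2.08874598 23.48042002] [0.34945752 1.41919735 0.01222726]
```

It is now hard down: z has stalled at 0.1127 while the force rises. I'll ease off slightly and begin the turn.

```bash
python3 -m jog '[[0,0,-0.02,-0.04],[0,0,-0.02,-0.08],[0,0,-0.02,-0.12],[0,0,-0.02,-0.16],[0,0,-0.02,-0.2],[0,0,-0.02,-0.2]]' | sed -n '1,4p'
python3 -c "
from station import bot;o=bot.get_obs();print(o['contact_force'],o['torque'],o['grasp_force'])"
```

```text
t: 7.47
eef_pos: [0.5238, -0.0188, 0.1128]
tool_rot: [0.001, 0.737, 0.676, 0.002]
contact_force: [-3.9, 1.5, 17.7]
[-3.86833522  1.51082944 17.6848396 ] [ 0.31811368  0.70915087 -0.06433576] 73.30992015078664
```

```bash
python3 -m jog '[[0,0,0.03,-0.04],[0,0,0.03,-0.08],[0,0,0.03,-0.12],[0,0,0.03,-0.16],[0,0,0.03,-0.2],[0,0,0.03,-0.2]]' | sed -n '1,4p'
python3 -c "
from station import bot;o=bot.get_obs();print(o['contact_force'],o['torque'],o['grasp_force'])"
```

```text
t: 7.97
eef_pos: [0.5242, -0.0183, 0.1127]
tool_rot: [0.001, 0.665, 0.746, 0.002]
contact_force: [-3.2, 1.7, 18.5]
[-3.1843907   1.72311922 18.5133169 ] [ 0.48300951  0.7038349  -0.0868832 ] 73.4302688576281
```

```bash
python3 -m jog '[[0,0,0.02,-0.04],[0,0,0.02,-0.08],[0,0,0.02,-0.12],[0,0,0.02,-0.16],[0,0,0.02,-0.2],[0,0,0.02,-0.2]]' | sed -n '1,4p'
python3 -c "
from station import bot;o=bot.get_obs();print(o['contact_force'],o['torque'],o['grasp_force'])"
```

```text
t: 8.47
eef_pos: [0.5243, -0.0181, 0.1127]
tool_rot: [0.001, 0.588, 0.809, 0.002]
contact_force: [-4.7, 3.1, 19.4]
[-4.69371233  3.13635067 19.42694688] [ 0.62818272  0.72470382 -0.05014721] 73.52939676493406
```

```bash
python3 -m jog '[[0,0,0.02,-0.04],[0,0,0.02,-0.08],[0,0,0.02,-0.12],[0,0,0.02,-0.12]]' | sed -n '1,4p'
python3 -c "
from station import bot;o=bot.get_obs();print(o['contact_force'],o['torque'],o['grasp_force'])"
```

```text
t: 8.8
eef_pos: [0.5244, -0.0179, 0.1126]
tool_rot: [0.001, 0.538, 0.843, 0.002]
contact_force: [-3.8, 3.9, 21.3]
[-3.84981462  3.86859924 21.30386647] [ 0.78892252  0.82446593 -0.12382282] 73.65269439294934
```

Turned 0.72 rad. Now small steps toward the stop, watching the twist.

```bash
python3 -m jog '[[0,0,0,-0.02],[0,0,0,-0.04],[0,0,0,-0.06],[0,0,0,-0.06]]' | sed -n '1,4p'
python3 -c "
from station import bot;o=bot.get_obs();print(o['contact_force'],o['torque'],o['grasp_force'])"
```

```text
t: 9.13
eef_pos: [0.5244, -0.0179, 0.1126]
tool_rot: [0.001, 0.513, 0.858, 0.002]
contact_force: [-3.5, 4.6, 21.7]
[-3.4915246   4.55578561 21.68411405] [ 0.77842154  0.80328803 -0.20577103] 73.6287179030478
```

```bash
python3 -m jog '[[0,0,0,-0.02],[0,0,0,-0.04],[0,0,0,-0.04]]' | sed -n '1,4p'
python3 -c "
from station import bot;o=bot.get_obs();print(o['contact_force'],o['torque'],o['grasp_force'])"
```

```text
t: 9.38
eef_pos: [0.5242, -0.0181, 0.1126]
tool_rot: [0.001, 0.496, 0.868, 0.002]
contact_force: [-4.5, 2.4, 20.1]
[-4.47413411  2.43449962 20.13081565] [ 0.64640989  0.92996044 -0.21818313] 73.63581519573927
```

```bash
python3 -m jog '[[0,0,0,-0.02],[0,0,0,-0.03],[0,0,0,-0.03]]' | sed -n '1,4p'
python3 -c "
from station import bot;o=bot.get_obs();print(o['contact_force'],o['torque'],o['grasp_force'])"
```

```text
t: 9.63
eef_pos: [0.5243, -0.0183, 0.1126]
tool_rot: [0.001, 0.483, 0.876, 0.002]
contact_force: [-4.5, 2.0, 20.1]
[-4.45594141  2.02281248 20.09923675] [ 0.49448556  0.88178932 -0.25875946] 73.5826869495213
```

```bash
python3 -m jog '[[0,0,0,-0.02],[0,0,0,-0.03],[0,0,0,-0.03]]' | sed -n '1,4p'
python3 -c "
from station import bot;o=bot.get_obs();print(o['contact_force'],o['torque'],o['grasp_force'])"
```

```text
t: 9.88
eef_pos: [0.5243, -0.0185, 0.1126]
tool_rot: [0.001, 0.47, 0.883, 0.002]
contact_force: [-4.3, 1.3, 20.4]
[-4.29541508  1.27183276 20.44775039] [ 0.4543166   0.83031243 -0.39620358] 73.52843653410673
```

```bash
python3 -m jog '[[0,0,0,-0.02],[0,0,0,-0.03],[0,0,0,-0.03]]' | sed -n '1,4p'
python3 -c "
from station import bot;o=bot.get_obs();print(o['contact_force'],o['torque'],o['grasp_force'])"
```

```text
t: 10.13
eef_pos: [0.5241, -0.0185, 0.1126]
tool_rot: [0.001, 0.457, 0.889, 0.002]
contact_force: [-4.2, 1.6, 20.5]
[-4.22256989  1.57596685 20.47310468] [ 0.5378558   0.95606773 -0.62489749] 73.51653261110187
```

The twist is climbing steeply (0.26, 0.40, 0.62 N m) at about 0.9 rad, so that is the stop. I'll ease back a little and lift straight up, watching for the bottle following.

```bash
python3 -m jog '[[0,0,0,0.03],[0,0,0,0.05],[0,0,-0.2,0.05],[0,0,-0.4,0.05],[0,0,-0.6,0.05],[0,0,-0.8,0.05],[0,0,-1,0.05],[0,0,-1.2,0.05],[0,0,-1.2,0.05]]' | sed -n '1,4p'
python3 -c "
from station import bot;o=bot.get_obs();print(o['contact_force'],o['torque'],o['grasp_force'])"
```

```text
t: 10.88
eef_pos: [0.5221, -0.0188, 0.1222]
tool_rot: [-0.0, 0.479, 0.878, -0.0]
contact_force: [1.9, 1.1, -0.9]
[ 1.91788793  1.07790937 -0.92483681] [ 0.15910743 -0.325425   -0.05654542] 71.95286225527525
```

```bash
python3 -m jog '[[0,0,-0.2,0],[0,0,-0.4,0],[0,0,-0.6,0],[0,0,-0.8,0],[0,0,-0.8,0]]' | sed -n '1,4p'
python3 - <<'E'
from h import *
o=bot.get_obs();print(o['contact_force'],o['torque'],o['grasp_force'])
c=cam('side'); save('s2.png',cv2.resize(c['pixels'][160:300,180:380],None,fx=4,fy=4,interpolation=cv2.INTER_CUBIC))
E
```

```text
t: 11.3
eef_pos: [0.5224, -0.0189, 0.1306]
tool_rot: [0.0, 0.479, 0.878, -0.0]
contact_force: [0.1, -0.0, -0.5]
[ 0.06889962 -0.01896587 -0.48393181] [-0.03519333 -0.14889832 -0.06542484] 72.10561824962497
```

View pics/s2.png

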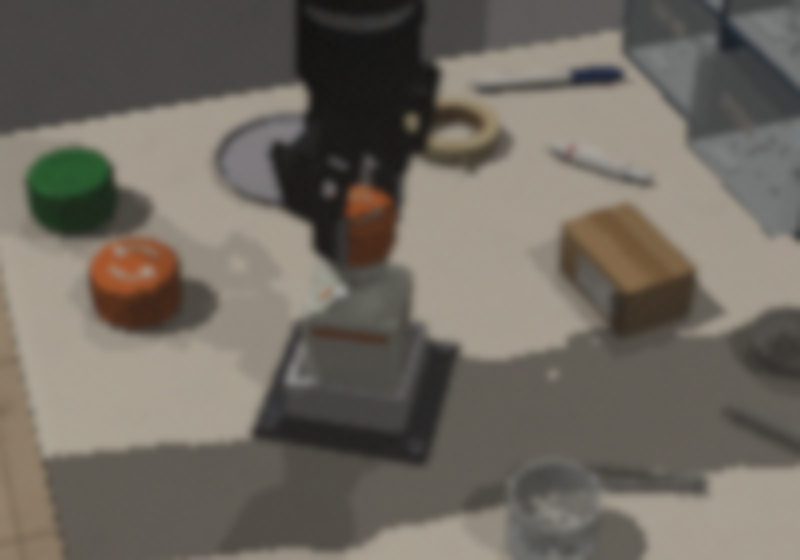

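The side crop shows the bottle still seated in its well and the cap (crop 368,225) coming up in the fingers. The wrist load is only about 1 N, which is the cap alone. I'll raise it clear and carry it over the dish.

```bash
python3 -m jog '[[0,0,-2,0],[0,0,-4,0],[0,0,-6,0],[0,0,-7,0],[2.1,1.7,-7,0],[4.6,3.8,-7,0],[7.4,6,-7,0],[10.2,8.3,-7,0],[13,10.6,-7,0],[15.8,12.9,-7,0],[18.4,15,-7,0],[20.2,16.6,-7,0],[21.2,17.4,-7,0],[21.2,17.4,-7,0],[21.2,17.4,-7,0]]' | sed -n '1,7p'
python3 - <<'E'
from h import *
o=bot.get_obs();print(o['contact_force'],o['q'].round(2))
c=cam('wrist'); save('w3.png',c['pixels'])
E
```

```text
t: 12.6
eef_pos: [0.5533, 0.2527, 0.1996]
tool_rot: [-0.0, 0.478, 0.878, -0.001]
contact_force: [-0.3, -1.5, -0.7]
gripper_width: 0.552
grasp_force: 72.6
[-0.25909819 -1.47737887 -0.72023454] [-0.65  0.4   0.15  1.76 -0.07  0.99  0.1 ]
```

View pics/w3.png

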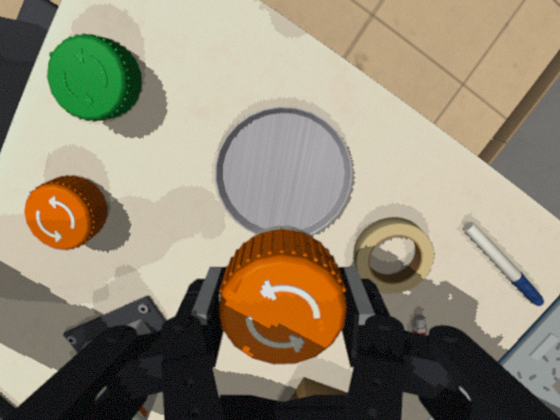

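The wrist picture shows the cap upright in the grip at (285,300), with the dish beyond it at (287,175), clear of the tape at (394,255). I'll go down now, slowly near the floor.

```bash
python3 -m jog '[[0,0,2,0],[0,0,5,0],[0,0,8,0],[0,0,11,0],[0,0,14,0],[0,0,16,0],[0,0,17.2,0],[0,0,17.9,0],[0,0,17.9,0],[0,0,17.9,0]]' | sed -n '1,4p'
python3 -m jog '[[0,0,0.1,0],[0,0,0.2,0],[0,0,0.3,0],[0,0,0.4,0],[0,0,0.4,0],[0,0,0.4,0]]' | sed -n '1,4p'
python3 -m jog '[[0,0,0.05,0],[0,0,0.1,0],[0,0,0.15,0],[0,0,0.2,0],[0,0,0.2,0],[0,0,0.2,0]]' | sed -n '1,4p'
```

```text
t: 13.48
eef_pos: [0.5545, 0.2532, 0.0222]
tool_rot: [0.0, 0.479, 0.878, 0.0]
contact_force: [-0.3, -0.6, -0.3]
t: 13.98
eef_pos: [0.5536, 0.2538, 0.0174]
tool_rot: [-0.0, 0.478, 0.878, 0.0]
contact_force: [0.3, -0.2, 0.2]
t: 14.48
eef_pos: [0.5536, 0.2537, 0.0152]
tool_rot: [-0.0, 0.479, 0.878, -0.0]
contact_force: [0.3, -0.1, -1.6]
```

```bash
for k in 1; do python3 -m jog '[[0,0,0.05,0],[0,0,0.1,0],[0,0,0.15,0],[0,0,0.2,0],[0,0,0.2,0],[0,0,0.2,0]]' | sed -n '2p;4p'
python3 -m jog '[[0,0,0.05,0],[0,0,0.1,0],[0,0,0.15,0],[0,0,0.2,0],[0,0,0.2,0],[0,0,0.2,0]]' | sed -n '2p;4p'
python3 -m jog '[[0,0,0.05,0],[0,0,0.1,0],[0,0,0.1,0],[0,0,0.1,0]]' | sed -n '2p;4p'; done
```

```text
eef_pos: [0.5536, 0.2537, 0.0133]
contact_force: [-0.8, 0.0, 0.4]
eef_pos: [0.5536, 0.2537, 0.0112]
contact_force: [-0.7, -0.4, -0.1]
eef_pos: [0.5536, 0.2538, 0.0102]
contact_force: [-0.5, -0.6, -0.0]
```

```bash
python3 -m jog '[[0,0,0.05,0],[0,0,0.1,0],[0,0,0.1,0],[0,0,0.1,0]]' | sed -n '2p;4p'
python3 -m jog '[[0,0,0.05,0],[0,0,0.1,0],[0,0,0.1,0],[0,0,0.1,0]]' | sed -n '2p;4p'
python3 -m jog '[[0,0,0.05,0],[0,0,0.1,0],[0,0,0.1,0],[0,0,0.1,0]]' | sed -n '2p;4p'
```

```text
eef_pos: [0.5536, 0.2537, 0.0092]
contact_force: [-0.7, -0.3, -0.1]
eef_pos: [0.5536, 0.2537, 0.0082]
contact_force: [-0.7, -0.2, 0.2]
eef_pos: [0.5535, 0.2537, 0.0072]
contact_force: [-0.6, -0.7, -0.1]
```

```bash
python3 -m jog '[[0,0,0.05,0],[0,0,0.1,0],[0,0,0.1,0],[0,0,0.1,0]]' | sed -n '2p;4p'
python3 -m jog '[[0,0,0.05,0],[0,0,0.05,0],[0,0,0.05,0],[0,0,0.05,0]]' | sed -n '2p;4p'
python3 - <<'E'
from h import *
c=cam('side'); save('s3.png',cv2.resize(c['pixels'][140:250,170:330],None,fx=5,fy=5,interpolation=cv2.INTER_CUBIC))
E
```

```text
eef_pos: [0.5536, 0.2537, 0.0065]
contact_force: [-2.1, -1.9, 3.9]
eef_pos: [0.5536, 0.2537, 0.0065]
contact_force: [-3.4, -0.8, 9.1]
```

View pics/s3.png

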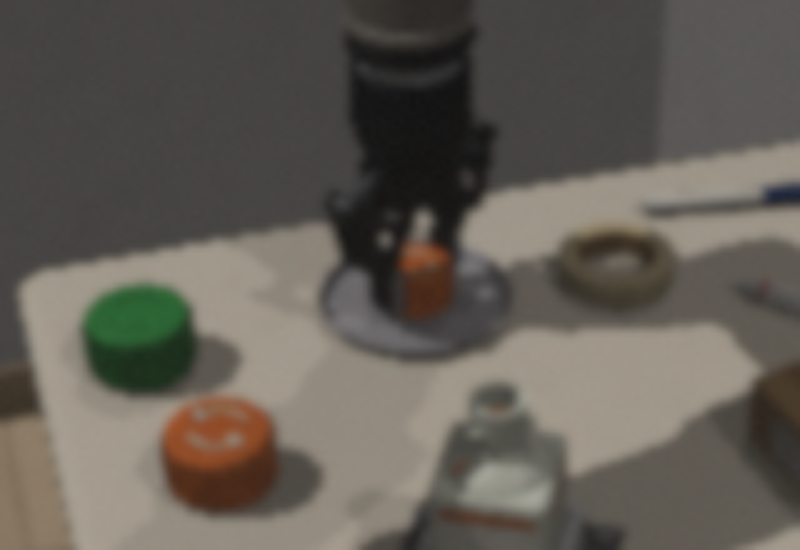

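The side crop shows the cap (427,280) standing inside the dish, with the uncapped bottle still in its holder. Contact with the floor is firm, so I'll relieve the pressure, soften the grip and open a little.

```bash
python3 -m jog '[[0,0,-0.05,0],[0,0,-0.08,0],[0,0,-0.08,0],[0,0,-0.08,0]]' - 20 | sed -n '2p;4,6p'
python3 -m jog '[[0,0,0,0],[0,0,0,0],[0,0,0,0],[0,0,0,0],[0,0,0,0],[0,0,0,0]]' -0.5 20 | sed -n '2p;4,6p'
python3 -m jog '[[0,0,-0.3,0],[0,0,-0.8,0],[0,0,-1.6,0],[0,0,-3,0],[0,0,-5,0],[0,0,-8,0],[0,0,-11,0],[0,0,-14,0],[0,0,-17,0],[0,0,-20,0],[0,0,-20,0],[0,0,-20,0]]' | sed -n '1,2p;4,6p'
python3 - <<'E'
from h import *
c=cam('wrist'); save('w4.png',c['pixels'])
E
```

```text
eef_pos: [0.5536, 0.2537, 0.0066]
contact_force: [-1.3, -0.4, 2.2]
gripper_width: 0.555
grasp_force: 72.8
eef_pos: [0.5536, 0.2538, 0.0065]
contact_force: [-0.6, -0.1, -1.0]
gripper_width: 0.75
grasp_force: 0.0
t: 19.37
eef_pos: [0.5548, 0.2543, 0.2096]
contact_force: [-1.1, -0.8, -0.5]
gripper_width: 0.745
grasp_force: 0.0
```

View pics/w4.png

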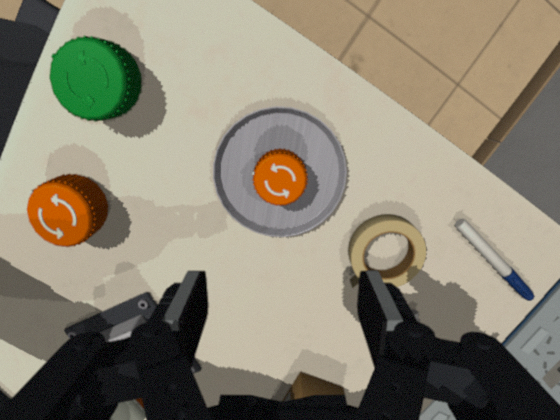

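The wrist picture shows the cap standing upright near the centre of the dish at (280,178), open side down. The dish at (281,173) and the tape haven't moved, and the gripper is clear. Handing in.

```bash
python3 -c "
from station import bot;print(bot.hand_in())"
```

```text
the job is handed in; nothing more can be done
None
```

The bottle is open, with its cap standing open side down in the steel dish and the bottle still in its holder; the job was handed in at about 19.4 s, and no verdict came back.

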